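Load the sanding jig and close its hold-down

ROBOT

A 7-joint arm with a two-finger parallel gripper is mounted at the origin on the work surface. World frame = base frame: x ahead of the robot, y to its left, z up, the work surface at z = 0. Lengths are in m, angles in rad, forces in N, time in s.
With the tool pointing down it reaches from about 0.4 to 0.85 m from the base axis. Payload 4.5 kg.
Tool frame: the origin (TCP) lies midway between the tips of the shut fingers; the grasp point (between the pads) lies behind it (r.grip_point_offset is the z of the grasp point in the tool frame, in m); z points along the fingers, y is the line along which they close (so a half turn about z gives the same grasp; the last joint's range is limited). The gripper opens to 88 mm and grips with 3 to 60 N. Pads are 18 mm wide; open, the fingers measure 123 mm over their backs; the gripper's body (75 mm by 187 mm) begins 45 mm behind the grasp point.
Start: joints at [0.034, 0.689, -0.195, 1.565, 0.157, 0.902, -0.215], TCP at [0.625, 0, 0.239] pointing down, gripper open.
Joint ranges: [-3.01, 3.01], [-0.46, 2.08], [-1.47, 1.51], [0.13, 2.56], [-1, 4.14], [0.04, 2.09], [-2.66, 2.66]. Speed limits (rad/s): [2.57, 2.57, 3.14, 3.14, 3.14, 3.14, 3.14].

INTERFACE

Orientations are given as a unit quaternion [x, y, z, w].
In Python, from plant import r, optics, workorder gives the robot as it stands.
- The arm moves only by the shell command python3 -m creep 'ROWS' [FORCE]. ROWS is JSON, a list of rows, each an object of numbers: "grip": the gripper command: -1 is shut, 1 is fully open, values between are in proportion; "tx", "ty", "tz": the shift along the tool's x, y, z in cm; "spin": the turn about the tool's z in degrees. In form: [{"grip": .., "tx": .., "ty": .., "tz": .., "spin": ..}, ...]. A call has 1 to 8 rows; each row shifts and turns the commanded pose from where the row before left it, along the tool's axes as they then stand; what a row does not reach is not made up. A row lasts 1/12 s, in which the tool goes at most 41.7 mm and 7.16 degrees, less where a joint would pass 70% of its speed; a pose out of reach is approached as far as the arm can. A call with a gripper value outside its range is refused whole. The fingers move at their own pace and stop on an object; FORCE is the grip in N (left out, the last holds). Time passes only in rows, so rows that do not move let the fingers close. It gives the time, the measured TCP pose, the force, the opening and the grip force at its end, in the units of the state.
- r.get_state(): the state, without advancing time (a new reading comes with each control period).
- optics.snapshot(name): name is "scene" or "side" or "wrist"; returns (picture, depth): 420x560x3 uint8, red, green, blue; 420x560 float32, m along the optical axis (not along the pixel's ray), 0 where there is no reading.
- optics.get_calibration(name): a dict with "fx", "fy", "cx", "cy" (pixels), "extrinsics" (4x4, takes a point from world to camera coordinates). Camera axes: x right, y down, z forward; pixel columns grow to the right and rows downward; lengths in m; the calibration is good to about 2 mm. A picture is of the moment at which its call begins: read the wrist's pose just before it. get_calibration takes no time and is no camera call; for the wrist camera it gives the pose at the moment of the call.
- workorder.finish_job(): hands the job in; it is judged then, once.
The state is a dict: "clock": time; "q": joint angles; "qd": joint speeds; "joint_torque": joint torques, N m; "tool_pos": TCP position; "eef_rot": TCP orientation; "contact_force": force on the tool from outside, world axes, zero at the start; "moment": the same for the moment, N m; "opening": opening from 0.0 (shut) to 1.0 (fully open); "finger_force": force on a finger pad.
Only numpy, scipy, OpenCV 4.12 (cv2) and the standard library are available. Lean on these libraries where they do the work, as an engineer would, in place of code of your own. Each camera call takes 0.05 s, during which the arm holds its last target. There are 200 camera calls.

TASK

Turn the sanding jig's hold-down handle fully open, then take the round-ended blank out of the rack and lay it flat in the jig, squarely between the cheeks, its square end up to the stop and its round end at the open end. Then turn the handle fully closed so that the bar lies across the blank, and leave the other boards and everything else on the bench where they are.

Things in the scene. Friction and masses are not known exactly. Their poses are not given: they have to be found in the camera images.
- jig: plywood sanding jig fixed to the bench: a plate 18 mm thick, spanning x -78..82, y -102..54 mm of its own frame; origin at bench height under the middle of the nest, z up. Nest on the plate: two wooden cheeks and a stop, described at nest. A steel hold-down swings on a post at x 0, y -75 mm
- nest (a point): where the seated blank's centre belongs: jig x 0, y 0, 32 mm above the bench, axes as the jig's; the blank's round tip points to +x. Cheeks 64 mm apart inside, 12 mm thick, 9 mm tall (tops 27 mm above the bench), along x -57..33 mm; square stop of the same height with its inner face at x -57 mm (2 mm beyond the blank's square end); the +x end is open
- holddown (a joint): hold-down handle, a quarter turn about a vertical post: 0 = closed stop, bar across the nest (along jig +y); 1.57 = open stop, bar along jig +x beside the nest (opens clockwise seen from above). Stays where left; about 1 N at the knob. Steel bar 14 mm wide, 49 to 62 mm above the bench, 2.5 mm above a seated blank; while it covers the nest the blank cannot go in
- knob (a point): the black upright round grip at the free end of the hold-down bar, 120 mm from the pivot, 22 mm in diameter, standing from 62 to 92 mm above the bench; the point lies on its axis, 13 mm below its top
- pivot (a point): point on the hold-down's vertical pivot axis, at the bar's height; the hub is 26 mm across
- rack: plywood rack fixed to the bench, plate 140 x 184 x 8 mm with three shallow slots along its x, 58 mm apart, between wooden lips 12 mm tall (top 20 mm above the bench); the slots take the boards on edge in any order; origin at the centre of its underside
- blank: wooden blank 110 x 60 x 28 mm, about 120 g: one end square, the other a half circle of radius 30 mm. Starts on edge in a rack slot, top edge 68 mm above the bench. Origin at its centre; x along its length to the round tip (square end at x -55 mm), y through its thickness (vertical when flat, either face up), z across its 60 mm width (up when on edge)
- blank_tip (a point): the tip of the blank's round end, 55 mm from its centre, at mid thickness
- long_board: a neighbour in the rack: plain square-ended board 145 x 28 x 60 mm standing on edge; origin at its centre, x along its length, y through its thickness
- short_board: a neighbour in the rack: plain square-ended board 75 x 28 x 60 mm standing on edge; origin at its centre, x along its length, y through its thickness
- tape_roll: bystander: small wooden-looking roll of edge veneer lying flat, 76 mm across, 24 mm tall; origin at the centre of its underside
- disc: bystander: solid wooden disc lying flat, 84 mm across, 26 mm thick; origin at the centre of its underside
- glue: bystander: wood-glue bottle, 58 mm across, 160 mm tall; origin at the centre of its underside
- tin: bystander: metal wax tin, 80 mm across, 70 mm tall; origin at the centre of its underside
- sanding_block: bystander: cork sanding block 110 x 65 x 34 mm; origin at the centre of its underside, x along its length

How it is judged:
By the outcome, as a careful person would: the job done as asked, in the order asked, and still so for the second after the job is handed in, with the robot touching nothing.
It also fails if it takes over 72 s, if anything falls off the work surface, if the arm or the gripper's body presses on something with over 40 N, if the wrist force passes 120 N, or if a joint passes its speed limit or range.

## Working session

There is one attempt and no reset: what is moved stays moved. The work goes in short steps, Python scripts to look and compute and a shell command to move; the robot and the scene stay as the last step left them, time stands still between calls to the robot, and variables do not carry over. Pictures are saved under pics/ and viewed, at most 13 in all, crops included, and the job is handed in when it is done.

```bash
mkdir -p pics; ls
python3 - <<'E'
from plant import r, optics
import cv2,numpy as np
print(r.get_state(), r.grip_point_offset)
for n in ("scene","side"):
    p,d=optics.snapshot(n); np.savez(f"pics/{n}0.npz",p=p,d=d)
    cv2.imwrite(f"pics/{n}0.png",p[:,:,::-1]); c=optics.get_calibration(n); print(n,c)
    np.savez(f"pics/{n}cal.npz",**c)
E
```

```text
pics
{'clock': 0.0, 'q': array([ 0.03378591,  0.68995979, -0.19447096,  1.56636133,  0.15731971,
        0.90247912, -0.21508305]), 'qd': array([ 2.21238614e-04, -1.00095310e-03,  1.86072372e-05, -2.57525731e-04,
       -5.44058830e-04, -1.24319011e-03, -6.30909656e-04]), 'joint_torque': array([ 3.38560185e-04, -5.27571630e+01, -1.26686912e+00, -1.53434461e+01,
       -5.26333472e-02,  6.56995355e-03,  1.65937727e-04]), 'tool_pos': array([ 6.24366480e-01, -6.91147485e-05,  2.37919424e-01]), 'eef_rot': array([ 7.07072341e-01,  7.07140636e-01, -7.01389778e-04, -5.77625251e-04]), 'contact_force': array([ 0.16777312, -0.10530778,  0.15544346]), 'moment': array([ 0.01107982, -0.01224174,  0.00579918]), 'finger_force': 0.0, 'opening': 1.0031219375152685} -0.0187
scene {'fx': 420.6486887385388, 'fy': 420.6486887385388, 'cx': 270.86388280256136, 'cy': 206.4125313966483, 'extrinsics': array([[ 0.06601658,  0.99767063,  0.01717918, -0.03906728],
       [ 0.69547858, -0.03366103, -0.71775796, -0.35905957],
       [-0.71550776,  0.05933167, -0.69608074,  1.85491826],
       [ 0.        ,  0.        ,  0.        ,  1.        ]])}
side {'fx': 499.1671037898007, 'fy': 499.1671037898007, 'cx': 291.14434100993554, 'cy': 213.5202449401107, 'extrinsics': array([[-0.99161999, -0.1285893 , -0.01243327,  0.57697868],
       [-0.06563522,  0.58435436, -0.80883991,  0.1065541 ],
       [ 0.11127359, -0.80124576, -0.58789746,  1.41736437],
       [ 0.        ,  0.        ,  0.        ,  1.        ]])}
```

View pics/scene0.png

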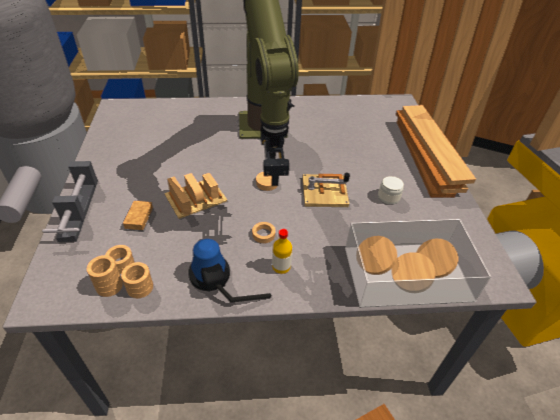

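View pics/side0.png

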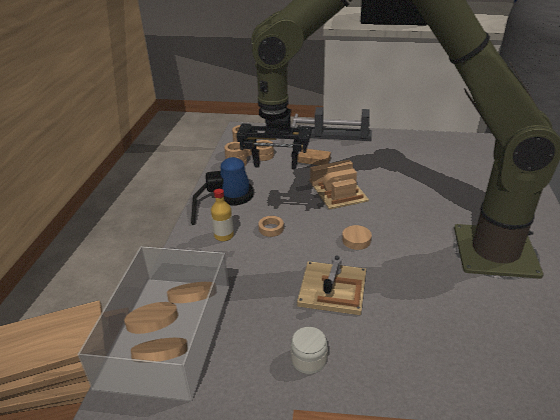

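Scene view: jig around (326,188) with its bar and knob at (347,178), rack around (195,192) with three boards. Side view: jig around (333,287), rack around (340,187). Next I make top-down maps of both from the depth images.

```bash
cat > h.py <<'E'
import numpy as np,cv2
def cloud(d,c):
    v,u=np.nonzero(d>0); z=d[v,u]
    P=np.c_[(u-c['cx'])/c['fx']*z,(v-c['cy'])/c['fy']*z,z]
    E=np.array(c['extrinsics']); return (P-E[:3,3])@E[:3,:3],v,u
def proj(P,c):
    E=np.array(c['extrinsics']); q=np.atleast_2d(P)@E[:3,:3].T+E[:3,3]
    return np.c_[q[:,0]/q[:,2]*c['fx']+c['cx'],q[:,1]/q[:,2]*c['fy']+c['cy']]
def ortho(img,c,x0,x1,y0,y1,h,s=1500):
    # top view at plane z=h ; image right = -y, up = +x
    H,W=int((x1-x0)*s),int((y1-y0)*s)
    X=x1-(np.arange(H)+.5)/s; Y=y1-(np.arange(W)+.5)/s
    XX,YY=np.meshgrid(X,Y,indexing='ij')
    p=proj(np.c_[XX.ravel(),YY.ravel(),np.full(XX.size,h)],c).reshape(H,W,2).astype(np.float32)
    return cv2.remap(img,p[...,0],p[...,1],cv2.INTER_CUBIC)
E
python3 - <<'E'
from h import *
out=[]
for n in ("scene","side"):
    k=np.load(f"pics/{n}0.npz");c=dict(np.load(f"pics/{n}cal.npz"))
    P,v,u=cloud(k['d'],c)
    print(n)
    for (a,b,rx,ry) in [("rack",0,0,0)]: pass
    # seeds
    if n=="scene": seeds=dict(rackc=(195,200),jigc=(326,190),knob=(347,177),b1=(179,189),b2=(194,184),b3=(210,181),tape=(263,226),disc=(266,182),glue=(283,233),tin=(391,184),cork=(138,212))
    else: seeds=dict(jig=(320,290),knob=(328,286),tin=(309,335),disc=(356,236))
    for s,(uu,vv) in seeds.items():
        i=np.argmin((u-uu)**2+(v-vv)**2); print(s,P[i].round(3))
    a,b=(u,v)
    m=(P[:,2]>-.01)
    print('bench z',np.median(P[(abs(P[:,2])<.01)][:,2]))
    sx=lambda box:cv2.resize(k['p'][box[1]:box[3],box[0]:box[2]],None,fx=5,fy=5,interpolation=cv2.INTER_CUBIC)
    A=sx((155,160,235,220) if n=="scene" else (300,150,380,210)); B=sx((295,160,375,220) if n=="scene" else (295,255,375,315))
    out.append(np.hstack([A,B]))
cv2.imwrite("pics/crop1.png",np.vstack(out)[:,:,::-1])
E
```

```text
scene
rackc [ 0.505 -0.258  0.032]
jigc [0.463 0.208 0.021]
knob [0.47  0.274 0.086]
b1 [ 0.491 -0.309  0.072]
b2 [ 0.468 -0.259  0.073]
b3 [ 0.451 -0.205  0.07 ]
tape [ 0.619 -0.028  0.01 ]
disc [ 0.418 -0.007  0.029]
glue [0.787 0.019 0.157]
tin [0.498 0.427 0.072]
cork [ 0.561 -0.442  0.038]
bench z 0.0007854164181784447
side
jig [0.477 0.233 0.02 ]
knob [0.455 0.282 0.084]
tin [0.487 0.425 0.071]
disc [0.392 0.009 0.027]
bench z 0.0006923778722877896
```

View pics/crop1.png

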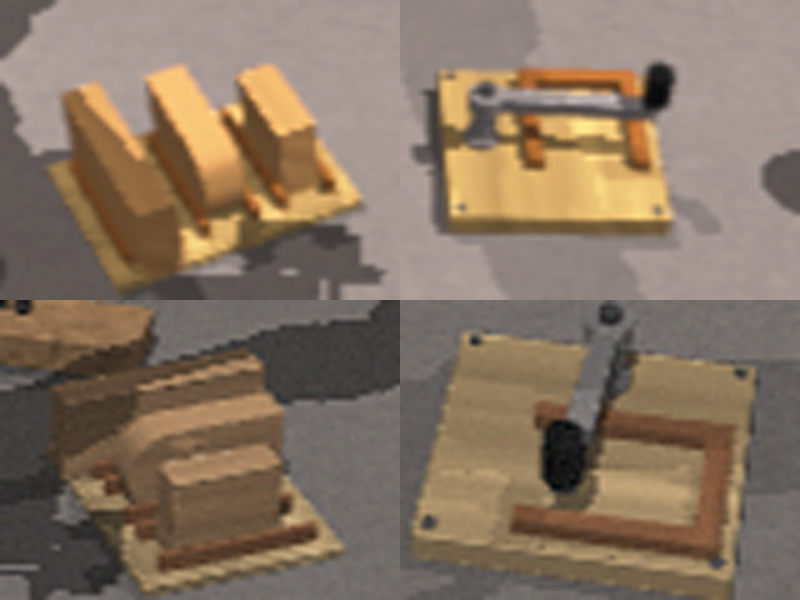

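The blank is in the middle slot, round end toward +x, with the short board on its +y side and the long board on its -y side. The jig's stop faces the robot (-x), its open end is +x, and the bar is closed along +y. Now I fit the poses.

Run:
```python
from h import *
K=[]
for n in ("scene","side"):
    k=np.load(f"pics/{n}0.npz");c=dict(np.load(f"pics/{n}cal.npz")); K.append(cloud(k['d'],c)[0])
def rect(P,name):
    (cx,cy),(w,h),a=cv2.minAreaRect((P[:,:2]*1000).astype(np.float32)); print(name,len(P),'c',round(cx,1),round(cy,1),'size',round(w),round(h),'ang',round(a,1),'zmed',P[:,2].mean().round(4))
for P,n in zip(K,("scene","side")):
    box=lambda x0,x1,y0,y1,z0,z1:P[(P[:,0]>x0)&(P[:,0]<x1)&(P[:,1]>y0)&(P[:,1]<y1)&(P[:,2]>z0)&(P[:,2]<z1)]
    print(n)
    rect(box(.36,.6,.08,.32,.013,.035),'jig plate')
    rect(box(.36,.6,.08,.4,.07,.1),'knob')
    rect(box(.36,.6,.08,.4,.045,.068),'bar')
    q=box(.36,.62,-.4,-.15,.060,.08)
    lab=np.zeros((260,250),np.uint8); lab[((q[:,0]-.36)*1000).astype(int),((q[:,1]+.4)*1000).astype(int)]=1
    lab=cv2.morphologyEx(lab,cv2.MORPH_CLOSE,np.ones((9,9)))
    N,L=cv2.connectedComponents(lab)
    li=L[((q[:,0]-.36)*1000).astype(int),((q[:,1]+.4)*1000).astype(int)]
    for i in range(1,N):
        if (li==i).sum()>10: rect(q[li==i],'board')
    rect(box(.36,.62,-.4,-.13,.005,.012),'rackplate')
```

```text
scene
jig plate 1082 c 450.6 204.9 size 157 170 ang 85.9 zmed 0.0198
knob 49 c 459.9 215.2 size 136 22 ang 88.3 zmed 0.0841
bar 217 c 466.1 272.7 size 266 34 ang 77.9 zmed 0.0587
board 183 c 454.6 -266.4 size 105 29 ang 25.7 zmed 0.0679
board 135 c 441.0 -208.5 size 79 29 ang 26.1 zmed 0.0682
board 263 c 489.2 -314.2 size 150 29 ang 26.1 zmed 0.0683
rackplate 539 c 488.5 -265.5 size 256 268 ang 0.0 zmed 0.0083
side
jig plate 2464 c 446.6 206.0 size 161 161 ang 86.2 zmed 0.0202
knob 106 c 451.7 219.1 size 139 22 ang 84.7 zmed 0.0844
bar 190 c 447.8 212.0 size 146 24 ang 83.1 zmed 0.0611
board 169 c 437.8 -206.1 size 78 37 ang 26.2 zmed 0.0671
board 201 c 449.7 -265.5 size 105 39 ang 28.7 zmed 0.0671
board 269 c 483.9 -312.0 size 144 36 ang 27.3 zmed 0.0673
rackplate 413 c 489.7 -261.4 size 256 263 ang 2.1 zmed 0.0083
```

Fits: jig yaw ≈ -4°, nest ≈ (0.448, 0.230), knob ≈ (0.451, 0.274). Blank ≈ (0.452, -0.266) with yaw ≈ 26°, so its size and height match the description. I'll go above the jig and refine with the wrist camera.

```bash
python3 -m creep '[{"grip":1,"tx":3.1,"ty":-2.1},{"grip":1,"tx":3.1,"ty":-2.1},{"grip":1,"tx":3.1,"ty":-2.1},{"grip":1,"tx":3.1,"ty":-2.1},{"grip":1,"tx":3.1,"ty":-2.1},{"grip":1,"tx":3.1,"ty":-2.1},{"grip":1,"tx":3.1,"ty":-2.1},{"grip":0.2}]' 20
cat >> h.py <<'E'
def wrist(name):
    from plant import r,optics
    s=r.get_state(); c=optics.get_calibration("wrist"); p,d=optics.snapshot("wrist")
    cv2.imwrite(f"pics/{name}.png",p[:,:,::-1]); np.savez(f"pics/{name}.npz",p=p,d=d,**c)
    return s,c,p,d
def rect(P,name):
    (cx,cy),(w,h),a=cv2.minAreaRect((P[:,:2]*1000).astype(np.float32)); print(name,len(P),'c',round(cx,1),round(cy,1),'size',round(w,1),round(h,1),'ang',round(a,1),'z',P[:,2].mean().round(4))
def box(P,x0,x1,y0,y1,z0,z1): return P[(P[:,0]>x0)&(P[:,0]<x1)&(P[:,1]>y0)&(P[:,1]<y1)&(P[:,2]>z0)&(P[:,2]<z1)]
E
python3 - <<'E'
from h import *
s,c,p,d=wrist("w1"); print(s['tool_pos'],s['eef_rot'],s['q'])
P,v,u=cloud(d,c); print(P.min(0),P.max(0))
rect(box(P,.3,.6,.05,.4,.014,.021),'plate'); rect(box(P,.3,.6,.05,.4,.024,.03),'cheeks')
rect(box(P,.3,.6,.05,.4,.085,.1),'knob'); rect(box(P,.3,.6,.05,.4,.055,.066),'bar')
E
```

```text
[ 6.24438416e-01 -3.03777346e-05  2.37998779e-01] [ 7.07072084e-01  7.07141013e-01 -6.03090617e-04 -5.41235708e-04] [ 0.03382039  0.68988917 -0.19456435  1.56623777  0.1572984   0.90247946
 -0.21509134]
[ 0.30443089 -0.30228218 -0.00483108] [0.93765307 0.16115128 0.33770303]
plate 5706 c 448.1 143.7 size 34.7 157.0 ang 86.9 z 0.0167
cheeks 76 c 450.0 146.6 size 17.9 7.4 ang 35.3 z 0.0265
knob 0 c 0.0 0.0 size 0.0 0.0 ang 0.0 z nan
bar 166 c 445.9 144.0 size 20.6 5.1 ang 2.7 z 0.0599$[0]: bad value
h.py:22: RuntimeWarning: Mean of empty slice.
  (cx,cy),(w,h),a=cv2.minAreaRect((P[:,:2]*1000).astype(np.float32)); print(name,len(P),'c',round(cx,1),round(cy,1),'size',round(w,1),round(h,1),'ang',round(a,1),'z',P[:,2].mean().round(4))
  ret = ret.dtype.type(ret / rcount)
```

View pics/w1.png

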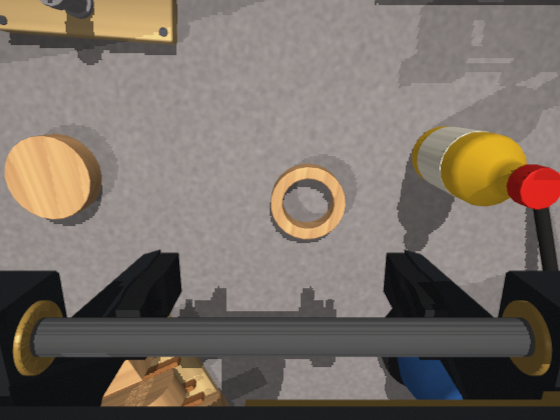

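The wrist view from the start pose shows the tape roll at (308,203), the disc at (53,177), glue at (490,165), and only a corner of the jig at top left. The move was refused, probably because each row needs every key.

```bash
python3 -m creep '[{"grip":1,"tx":3.0,"ty":-2.1,"tz":0,"spin":0},{"grip":1,"tx":3.0,"ty":-2.1,"tz":0,"spin":0},{"grip":1,"tx":3.0,"ty":-2.1,"tz":0,"spin":0},{"grip":1,"tx":3.0,"ty":-2.1,"tz":0,"spin":0},{"grip":1,"tx":3.0,"ty":-2.1,"tz":0,"spin":0},{"grip":1,"tx":3.0,"ty":-2.1,"tz":0,"spin":0},{"grip":1,"tx":0,"ty":-2.1,"tz":0,"spin":0},{"grip":0.2,"tx":0,"ty":-2.1,"tz":0,"spin":0}]' 20
python3 - <<'E'
from h import *
s,c,p,d=wrist("w2"); print(s['tool_pos'],s['eef_rot'],s['q'],s['opening'])
P,v,u=cloud(d,c)
rect(box(P,.3,.6,.05,.4,.014,.021),'plate'); rect(box(P,.3,.6,.05,.4,.024,.03),'cheeks')
rect(box(P,.3,.6,.05,.4,.085,.1),'knob'); rect(box(P,.3,.6,.05,.4,.055,.066),'bar')
E
```

```text
clock: 0.82
tool_pos: [0.4555, 0.1825, 0.2386]
eef_rot: [0.706, 0.709, 0.0, -0.0]
contact_force: [-0.2, -0.6, 0.3]
opening: 0.953
finger_force: 0.0
[0.45545994 0.18250167 0.23861312] [ 7.05520284e-01  7.08689470e-01  3.66604162e-04 -4.78696082e-04] [-0.35613814  0.51759807 -0.18128558  1.96222459  0.14174589  0.6733036
 -0.62067806] 0.9526954608683
plate 18990 c 450.2 205.4 size 156.0 160.2 ang 86.1 z 0.0166
cheeks 3421 c 429.9 217.0 size 115.8 104.1 ang 86.2 z 0.0256
knob 676 c 460.9 273.3 size 21.1 20.6 ang 0.3 z 0.0898
bar 2305 c 448.9 204.1 size 123.3 24.9 ang 85.2 z 0.0602
```

View pics/w2.png

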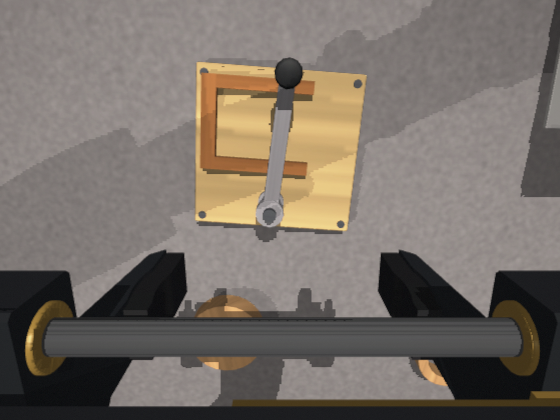

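The jig plate measures 156x160 mm as it should: centre (0.450, 0.205), yaw -3.9°. That gives nest (0.450, 0.2295) and pivot (0.445, 0.155). The knob is at (0.461, 0.273), 119.7 mm from the pivot, so that agrees. Now I go down on it.

```bash
python3 -m creep '[{"grip":0.2,"tx":3.0,"ty":0.2,"tz":1,"spin":0},{"grip":0.2,"tx":3.0,"ty":0.2,"tz":2,"spin":0},{"grip":0.2,"tx":3.05,"ty":0.15,"tz":2,"spin":0},{"grip":0.2,"tx":0,"ty":0,"tz":3,"spin":0},{"grip":0.2,"tx":0,"ty":0,"tz":3,"spin":0},{"grip":0.2,"tx":0,"ty":0,"tz":3,"spin":0},{"grip":0.2,"tx":0,"ty":0,"tz":3,"spin":0},{"grip":0.2,"tx":0,"ty":0,"tz":0,"spin":7}]' 8
python3 -m creep '[{"grip":-0.4,"tx":0,"ty":0,"tz":0,"spin":0},{"grip":-0.6,"tx":0,"ty":0,"tz":0,"spin":0},{"grip":-0.8,"tx":0,"ty":0,"tz":0,"spin":0},{"grip":-0.8,"tx":0,"ty":0,"tz":0,"spin":0},{"grip":-0.8,"tx":0,"ty":0,"tz":0,"spin":0}]' 8
```

```text
clock: 1.53
tool_pos: [0.4597, 0.2685, 0.0636]
eef_rot: [0.749, 0.662, -0.005, -0.001]
contact_force: [-0.8, -0.3, 0.1]
opening: 0.603
finger_force: 0.0
clock: 1.95
tool_pos: [0.4628, 0.2711, 0.0696]
eef_rot: [0.749, 0.663, 0.001, -0.0]
contact_force: [-0.5, 1.3, 0.9]
opening: 0.247
finger_force: 5.0
```

```bash
python3 -m creep '[{"grip":-0.8,"tx":-0.066,"ty":1.253,"tz":0,"spin":6},{"grip":-0.8,"tx":-0.066,"ty":1.253,"tz":0,"spin":6},{"grip":-0.8,"tx":-0.066,"ty":1.253,"tz":0,"spin":6},{"grip":-0.8,"tx":-0.066,"ty":1.253,"tz":0,"spin":6},{"grip":-0.8,"tx":-0.066,"ty":1.253,"tz":0,"spin":6},{"grip":-0.8,"tx":-0.066,"ty":1.253,"tz":0,"spin":6},{"grip":-0.8,"tx":-0.066,"ty":1.253,"tz":0,"spin":6}]' 15
python3 -m creep '[{"grip":-0.8,"tx":-0.066,"ty":1.253,"tz":0,"spin":6},{"grip":-0.8,"tx":-0.066,"ty":1.253,"tz":0,"spin":6},{"grip":-0.8,"tx":-0.066,"ty":1.253,"tz":0,"spin":6},{"grip":-0.8,"tx":-0.066,"ty":1.253,"tz":0,"spin":6},{"grip":-0.8,"tx":-0.066,"ty":1.253,"tz":0,"spin":6},{"grip":-0.8,"tx":-0.066,"ty":1.253,"tz":0,"spin":6},{"grip":-0.8,"tx":0,"ty":0,"tz":0,"spin":0}]' 15
python3 -m creep '[{"grip":-0.8,"tx":-0.03,"ty":0.6,"tz":0,"spin":3},{"grip":-0.8,"tx":-0.03,"ty":0.6,"tz":0,"spin":3},{"grip":-0.8,"tx":0,"ty":0,"tz":0,"spin":0},{"grip":-0.8,"tx":0,"ty":0,"tz":0,"spin":0}]' 15
```

```text
clock: 2.53
tool_pos: [0.5359, 0.2279, 0.0695]
eef_rot: [0.938, 0.348, -0.003, 0.0]
contact_force: [-7.7, -3.0, 10.0]
opening: 0.241
finger_force: 15.0
clock: 3.12
tool_pos: [0.5609, 0.1584, 0.0694]
eef_rot: [0.999, 0.04, -0.007, 0.001]
contact_force: [-12.1, -0.4, 15.4]
opening: 0.242
finger_force: 15.0
clock: 3.45
tool_pos: [0.5609, 0.1496, 0.0694]
eef_rot: [1.0, -0.008, -0.006, -0.0]
contact_force: [-11.9, -0.6, 14.4]
opening: 0.245
finger_force: 15.0
```

```bash
python3 -m creep '[{"grip":-0.8,"tx":-0.25,"ty":0.4,"tz":0,"spin":2},{"grip":-0.8,"tx":0,"ty":0.3,"tz":0,"spin":0},{"grip":-0.8,"tx":0,"ty":0.3,"tz":0,"spin":0},{"grip":-0.8,"tx":0,"ty":0,"tz":0,"spin":0}]' 15
python3 -m creep '[{"grip":-0.8,"tx":0,"ty":0.2,"tz":0,"spin":0},{"grip":-0.8,"tx":0,"ty":0.2,"tz":0,"spin":0},{"grip":-0.8,"tx":0,"ty":0,"tz":0,"spin":0}]' 15
```

```text
clock: 3.78
tool_pos: [0.5607, 0.1475, 0.0694]
eef_rot: [1.0, -0.023, -0.004, -0.005]
contact_force: [-7.8, 12.4, 7.7]
opening: 0.242
finger_force: 15.0
clock: 4.03
tool_pos: [0.5607, 0.1474, 0.0694]
eef_rot: [1.0, -0.021, -0.003, -0.007]
contact_force: [-6.9, 17.7, 5.9]
opening: 0.243
finger_force: 15.0
```

Hit the open stop: 18 N back and no further movement. Release, lift and go over the rack.

```bash
python3 -m creep '[{"grip":0.2,"tx":0,"ty":0,"tz":0,"spin":0},{"grip":0.2,"tx":0,"ty":0,"tz":0,"spin":0},{"grip":0.2,"tx":0,"ty":0,"tz":0,"spin":0},{"grip":0.2,"tx":0,"ty":0,"tz":-2,"spin":0},{"grip":0.2,"tx":0,"ty":0,"tz":-4,"spin":0},{"grip":0.2,"tx":0,"ty":0,"tz":-4,"spin":0},{"grip":0.2,"tx":0,"ty":0,"tz":-4,"spin":0},{"grip":0.2,"tx":0,"ty":0,"tz":-3,"spin":0}]'
python3 -m creep '[{"grip":0,"tx":-1.2,"ty":3.9,"tz":0,"spin":-4},{"grip":0,"tx":-1.2,"ty":3.9,"tz":0,"spin":-4},{"grip":0,"tx":-1.2,"ty":3.9,"tz":0,"spin":-4},{"grip":0,"tx":-1.2,"ty":3.9,"tz":0,"spin":-4},{"grip":0,"tx":-1.2,"ty":3.9,"tz":0,"spin":-4},{"grip":0,"tx":-1.2,"ty":3.9,"tz":0,"spin":-4},{"grip":0,"tx":-1.2,"ty":3.9,"tz":0,"spin":-4},{"grip":0,"tx":0,"ty":0,"tz":0,"spin":0}]'
```

```text
clock: 4.7
tool_pos: [0.5655, 0.1351, 0.2426]
eef_rot: [1.0, -0.027, 0.002, -0.0]
contact_force: [0.6, 0.8, -0.6]
opening: 0.598
finger_force: 0.0
clock: 5.37
tool_pos: [0.5232, -0.1569, 0.24]
eef_rot: [0.978, 0.21, 0.0, 0.004]
contact_force: [-0.3, -0.9, -0.5]
opening: 0.5
finger_force: 0.0
```

```bash
python3 -m creep '[{"grip":0,"tx":-3.5,"ty":1.3,"tz":0,"spin":0},{"grip":0,"tx":-3.5,"ty":1.3,"tz":0,"spin":0},{"grip":0,"tx":-3.5,"ty":1.3,"tz":0,"spin":0},{"grip":0,"tx":-3.5,"ty":1.3,"tz":0,"spin":0},{"grip":0,"tx":-3,"ty":1.3,"tz":0,"spin":0},{"grip":0,"tx":0,"ty":0,"tz":0,"spin":0}]'
cat >> h.py <<'E'
def comps(P,x0,x1,y0,y1,z0,z1,name,mn=40):
    q=box(P,x0,x1,y0,y1,z0,z1); i=((q[:,:2]-[x0,y0])*1000).astype(int)
    L=np.zeros((int((x1-x0)*1000)+2,int((y1-y0)*1000)+2),np.uint8); L[i[:,0],i[:,1]]=1
    N,L=cv2.connectedComponents(cv2.morphologyEx(L,cv2.MORPH_CLOSE,np.ones((5,5)))); l=L[i[:,0],i[:,1]]
    for k in range(1,N):
        if (l==k).sum()>mn: rect(q[l==k],name)
E
python3 - <<'E'
from h import *
from plant import optics
s,c,p,d=wrist("w3"); print(s['tool_pos'],s['eef_rot'],s['q'])
P,v,u=cloud(d,c); comps(P,.3,.7,-.5,-.1,.063,.075,'top')
p,d=optics.snapshot("side");P,v,u=cloud(d,optics.get_calibration("side"))
comps(P,.36,.7,.05,.4,.08,.1,'knob',5)
E
```

```text
clock: 5.87
tool_pos: [0.3918, -0.2811, 0.2395]
eef_rot: [0.978, 0.21, -0.002, 0.002]
contact_force: [-0.5, 0.1, 0.1]
opening: 0.499
finger_force: 0.0
[ 0.39178273 -0.28109619  0.23950439] [ 0.97761353  0.21039421 -0.00172508  0.00175845] [ 0.43030974  0.50843704  0.14264069  1.99476326 -0.10706431  0.64552187
 -0.5060887 ]
top 3897 c 452.4 -268.1 size 97.1 27.7 ang 25.5 z 0.0664
top 3272 c 442.0 -208.8 size 75.2 28.3 ang 25.9 z 0.0666
top 6314 c 488.2 -315.3 size 144.1 28.5 ang 26.6 z 0.0665
knob 57 c 560.3 150.1 size 18.4 20.7 ang 7.2 z 0.0892
```

View pics/w3.png

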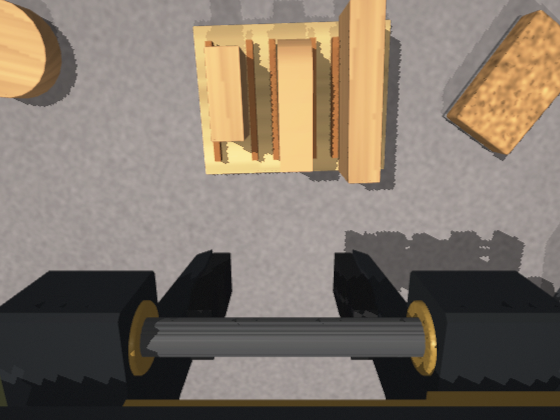

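The jig handle is open: the knob is at (0.560, 0.150). The wrist view shows the short board (226,93), the blank (297,105) with its square end at the bottom, and the long board (362,100). The visible straight top is 97.1 mm against 96.6 expected, so the blank's centre is (0.458, -0.265), yaw 26°.

```bash
python3 -m creep '[{"grip":-0.1,"tx":3.4,"ty":0.65,"tz":0,"spin":0},{"grip":-0.1,"tx":3.3,"ty":0.65,"tz":1,"spin":0},{"grip":-0.1,"tx":0,"ty":0,"tz":3,"spin":-1.7},{"grip":-0.1,"tx":0,"ty":0,"tz":3,"spin":0},{"grip":-0.1,"tx":0,"ty":0,"tz":3,"spin":0},{"grip":-0.1,"tx":0,"ty":0,"tz":2,"spin":0},{"grip":-0.1,"tx":0,"ty":0,"tz":0,"spin":0},{"grip":-0.1,"tx":0,"ty":0,"tz":0,"spin":0}]'
```

```text
clock: 6.63
tool_pos: [0.4648, -0.2567, 0.1183]
eef_rot: [0.973, 0.232, -0.0, -0.001]
contact_force: [0.7, -0.3, 0.5]
opening: 0.449
finger_force: 0.0
```

```bash
python3 -m creep '[{"grip":-0.1,"tx":-1.0,"ty":0.43,"tz":0,"spin":0.8},{"grip":-0.1,"tx":0,"ty":0,"tz":1,"spin":0},{"grip":-0.1,"tx":0,"ty":0,"tz":1,"spin":0},{"grip":-0.1,"tx":0,"ty":0,"tz":0,"spin":0},{"grip":-0.1,"tx":0,"ty":0,"tz":0,"spin":0}]'
```

```text
clock: 7.05
tool_pos: [0.4569, -0.2663, 0.0984]
eef_rot: [0.975, 0.224, -0.0, -0.0]
contact_force: [-1.0, -0.3, 0.5]
opening: 0.451
finger_force: 0.0
```

```bash
python3 -m creep '[{"grip":-0.1,"tx":0.1,"ty":-0.07,"tz":2,"spin":0},{"grip":-0.1,"tx":0,"ty":0,"tz":2,"spin":0},{"grip":-0.1,"tx":0,"ty":0,"tz":1.5,"spin":0},{"grip":-0.1,"tx":0,"ty":0,"tz":1.2,"spin":0},{"grip":-0.1,"tx":0,"ty":0,"tz":0,"spin":0},{"grip":-0.1,"tx":0,"ty":0,"tz":0,"spin":0}]'
python3 -m creep '[{"grip":-0.7,"tx":0,"ty":0,"tz":0,"spin":0},{"grip":-0.7,"tx":0,"ty":0,"tz":0,"spin":0},{"grip":-0.7,"tx":0,"ty":0,"tz":0,"spin":0},{"grip":-0.7,"tx":0,"ty":0,"tz":0,"spin":0},{"grip":-0.7,"tx":0,"ty":0,"tz":0,"spin":0}]' 20
```

```text
clock: 7.55
tool_pos: [0.4576, -0.2654, 0.0316]
eef_rot: [0.975, 0.224, -0.0, -0.0]
contact_force: [0.3, -0.2, 0.8]
opening: 0.452
finger_force: 0.0
clock: 7.97
tool_pos: [0.458, -0.2655, 0.0326]
eef_rot: [0.975, 0.224, 0.0, 0.0]
contact_force: [-1.6, 1.4, 5.8]
opening: 0.313
finger_force: 20.0
```

```bash
python3 -m creep '[{"grip":-0.7,"tx":0,"ty":0,"tz":-1.5,"spin":0},{"grip":-0.7,"tx":0,"ty":0,"tz":-3,"spin":0},{"grip":-0.7,"tx":0,"ty":0,"tz":-3,"spin":0},{"grip":-0.7,"tx":0,"ty":0,"tz":-3,"spin":0},{"grip":-0.7,"tx":0,"ty":0,"tz":0,"spin":0}]' 25
python3 -m creep '[{"grip":-0.7,"tx":2.9,"ty":-2.4,"tz":0,"spin":0},{"grip":-0.7,"tx":2.9,"ty":-2.4,"tz":0,"spin":0},{"grip":-0.7,"tx":2.9,"ty":-2.4,"tz":0,"spin":0},{"grip":-0.7,"tx":2.9,"ty":-2.4,"tz":0,"spin":0},{"grip":-0.7,"tx":2.9,"ty":-2.4,"tz":0,"spin":0},{"grip":-0.7,"tx":2.9,"ty":-2.4,"tz":0,"spin":0},{"grip":-0.7,"tx":2.9,"ty":-2.4,"tz":0,"spin":0}]' 25
python3 -m creep '[{"grip":-0.7,"tx":2.9,"ty":-2.4,"tz":0,"spin":0},{"grip":-0.7,"tx":2.9,"ty":-2.4,"tz":0,"spin":0},{"grip":-0.7,"tx":2.9,"ty":-2.4,"tz":0,"spin":0},{"grip":-0.7,"tx":2.9,"ty":-2.4,"tz":0,"spin":0},{"grip":-0.7,"tx":2.9,"ty":-2.4,"tz":0,"spin":0},{"grip":-0.7,"tx":2.9,"ty":-2.4,"tz":0,"spin":0},{"grip":-0.7,"tx":2.9,"ty":-2.4,"tz":0,"spin":0}]' 25
python3 -m creep '[{"grip":-0.7,"tx":0,"ty":0,"tz":0,"spin":6},{"grip":-0.7,"tx":0,"ty":0,"tz":0,"spin":6},{"grip":-0.7,"tx":0,"ty":0,"tz":0,"spin":6},{"grip":-0.7,"tx":0,"ty":0,"tz":0,"spin":6},{"grip":-0.7,"tx":0,"ty":0,"tz":0,"spin":6},{"grip":-0.7,"tx":0,"ty":0,"tz":0,"spin":0},{"grip":-0.7,"tx":0,"ty":0,"tz":0,"spin":0}]' 25
python3 - <<'E'
from h import *
s,c,p,d=wrist("w4"); print(s['tool_pos'])
P,v,u=cloud(d,c); q=box(P,.5,.95,0,.5,.015,.2); print(len(q)); comps(P,.5,.95,0,.5,.015,.2,'obst',60)
from plant import optics
p,d=optics.snapshot("scene");P,v,u=cloud(d,optics.get_calibration("scene")); comps(P,.55,.9,.05,.45,.012,.2,'sc',5)
E
```

```text
clock: 8.38
tool_pos: [0.4604, -0.2674, 0.1416]
eef_rot: [0.975, 0.224, 0.004, 0.003]
contact_force: [0.6, -0.2, -0.3]
opening: 0.32
finger_force: 25.0
clock: 8.97
tool_pos: [0.5671, -0.0239, 0.1361]
eef_rot: [0.975, 0.224, -0.0, 0.0]
contact_force: [0.5, 0.4, -0.9]
opening: 0.318
finger_force: 25.0
clock: 9.55
tool_pos: [0.676, 0.2159, 0.1357]
eef_rot: [0.975, 0.224, -0.001, 0.0]
contact_force: [0.6, -0.1, -1.3]
opening: 0.317
finger_force: 25.0
clock: 10.13
tool_pos: [0.6756, 0.2141, 0.1358]
eef_rot: [0.999, -0.034, -0.001, 0.0]
contact_force: [-1.0, 0.4, -1.7]
opening: 0.316
finger_force: 25.0
[0.67560804 0.21407161 0.13577067]
64865
obst 904 c 514.9 175.5 size 30.2 30.2 ang 88.5 z 0.0166
obst 763 c 519.0 267.6 size 20.7 33.5 ang 86.4 z 0.0167
obst 831 c 526.6 435.8 size 8.5 45.3 ang 2.1 z 0.0287
obst 69 c 646.5 7.3 size 23.6 2.6 ang 8.0 z 0.0162
obst 35025 c 693.5 284.4 size 164.2 201.3 ang 25.3 z 0.1428
obst 25379 c 769.8 298.4 size 75.1 106.7 ang 3.7 z 0.0603
obst 1889 c 774.9 38.7 size 46.2 13.2 ang 28.0 z 0.03
sc 56 c 569.1 144.3 size 21.1 16.7 ang 69.2 z 0.0807
sc 12 c 642.3 215.0 size 12.3 9.0 ang 82.1 z 0.173
sc 1038 c 775.4 231.3 size 243.4 59.4 ang 12.1 z 0.1079
sc 8 c 672.0 184.0 size 7.2 1.3 ang 17.5 z 0.1549
sc 1252 c 722.9 342.7 size 11.0 214.6 ang 0.5 z 0.0786
sc 2116 c 828.7 347.0 size 233.4 108.5 ang 53.7 z 0.0596
sc 23 c 773.4 445.4 size 10.0 21.7 ang 72.4 z 0.0412
```

A box starts at x>0.717, y>0.235, so I'll set the blank on edge further away, around (0.665, 0.09), and topple it toward +y.

```bash
python3 -m creep '[{"grip":-0.7,"tx":-0.1,"ty":3.1,"tz":0,"spin":0},{"grip":-0.7,"tx":-0.1,"ty":3.1,"tz":0,"spin":0},{"grip":-0.7,"tx":-0.1,"ty":3.1,"tz":0,"spin":0},{"grip":-0.7,"tx":0,"ty":3.1,"tz":0,"spin":0},{"grip":-0.7,"tx":0,"ty":0,"tz":3,"spin":0},{"grip":-0.7,"tx":0,"ty":0,"tz":3,"spin":0},{"grip":-0.7,"tx":0,"ty":0,"tz":2,"spin":0},{"grip":-0.7,"tx":0,"ty":0,"tz":0,"spin":0}]' 25
python3 -m creep '[{"grip":-0.7,"tx":0,"ty":0,"tz":1,"spin":0},{"grip":-0.7,"tx":0,"ty":0,"tz":0.8,"spin":0},{"grip":-0.7,"tx":0,"ty":0,"tz":0.5,"spin":0},{"grip":-0.7,"tx":0,"ty":0,"tz":0.3,"spin":0},{"grip":-0.7,"tx":0,"ty":0,"tz":0.2,"spin":0},{"grip":-0.7,"tx":0,"ty":0,"tz":0,"spin":0}]' 25
```

```text
clock: 10.9
tool_pos: [0.6607, 0.0906, 0.0523]
eef_rot: [0.999, -0.035, -0.004, 0.0]
contact_force: [-0.7, 0.8, -1.4]
opening: 0.317
finger_force: 25.0
clock: 11.4
tool_pos: [0.6644, 0.0907, 0.0289]
eef_rot: [0.999, -0.036, 0.0, -0.0]
contact_force: [-0.8, 0.4, -1.1]
opening: 0.317
finger_force: 25.0
```

```bash
python3 -m creep '[{"grip":-0.7,"tx":0,"ty":0,"tz":0.2,"spin":0},{"grip":-0.7,"tx":0,"ty":0,"tz":0.15,"spin":0},{"grip":-0.7,"tx":0,"ty":0,"tz":0,"spin":0},{"grip":-0.5,"tx":0,"ty":0,"tz":0,"spin":0},{"grip":-0.3,"tx":0,"ty":0,"tz":0,"spin":0},{"grip":1,"tx":0,"ty":0,"tz":0,"spin":0},{"grip":1,"tx":0,"ty":0,"tz":0,"spin":0},{"grip":1,"tx":0,"ty":0,"tz":0,"spin":0}]'
python3 -m creep '[{"grip":1,"tx":0,"ty":0,"tz":-0.8,"spin":0},{"grip":1,"tx":0,"ty":0,"tz":-0.8,"spin":0},{"grip":1,"tx":0,"ty":0,"tz":-0.8,"spin":0},{"grip":1,"tx":0,"ty":-0.8,"tz":0,"spin":0},{"grip":1,"tx":0,"ty":-0.8,"tz":0,"spin":0},{"grip":1,"tx":0,"ty":-0.4,"tz":0,"spin":0},{"grip":1,"tx":0,"ty":0,"tz":0,"spin":0}]'
```

```text
clock: 12.07
tool_pos: [0.6645, 0.0906, 0.0255]
eef_rot: [0.999, -0.036, 0.0, -0.0]
contact_force: [0.1, -0.1, -0.2]
opening: 0.551
finger_force: 0.0
clock: 12.65
tool_pos: [0.6654, 0.1137, 0.0488]
eef_rot: [0.999, -0.034, -0.0, -0.001]
contact_force: [-0.0, -0.7, -0.2]
opening: 1.003
finger_force: 0.0
```

```bash
python3 -m creep '[{"grip":1,"tx":0,"ty":-0.5,"tz":0,"spin":0},{"grip":1,"tx":0,"ty":-0.5,"tz":0,"spin":0},{"grip":1,"tx":0,"ty":-0.5,"tz":0,"spin":0},{"grip":1,"tx":0,"ty":-0.5,"tz":0,"spin":0},{"grip":1,"tx":0,"ty":0,"tz":0,"spin":0}]'
python3 -m creep '[{"grip":1,"tx":0,"ty":-0.5,"tz":0,"spin":0},{"grip":1,"tx":0,"ty":-0.5,"tz":0,"spin":0},{"grip":1,"tx":0,"ty":-0.5,"tz":0,"spin":0},{"grip":1,"tx":0,"ty":-0.5,"tz":0,"spin":0},{"grip":1,"tx":0,"ty":-0.5,"tz":0,"spin":0},{"grip":1,"tx":0,"ty":0,"tz":0,"spin":0},{"grip":1,"tx":0,"ty":0,"tz":0,"spin":0},{"grip":1,"tx":0,"ty":0,"tz":0,"spin":0}]'
python3 - <<'E'
from h import *
from plant import optics
s,c,p,d=wrist("w5"); p,d2=optics.snapshot("side");cv2.imwrite("pics/s5.png",cv2.resize(p[200:320,180:360],None,fx=4,fy=4)[:,:,::-1])
P,v,u=cloud(d2,optics.get_calibration("side")); comps(P,.58,.74,.04,.23,.012,.07,'side',20)
E
```

```text
clock: 13.07
tool_pos: [0.6671, 0.1326, 0.0491]
eef_rot: [0.999, -0.035, -0.0, -0.001]
contact_force: [0.3, 0.5, 0.9]
opening: 0.999
finger_force: 0.0
clock: 13.73
tool_pos: [0.6689, 0.1551, 0.0492]
eef_rot: [0.999, -0.036, 0.0, 0.0]
contact_force: [0.5, -0.8, -0.5]
opening: 1.002
finger_force: 0.0
side 424 c 635.6 136.3 size 72.9 62.6 ang 78.0 z 0.0278
side 32 c 669.3 211.1 size 7.5 19.8 ang 75.5 z 0.0619
side 47 c 705.3 153.6 size 14.4 24.3 ang 19.4 z 0.0234
```

View pics/s5.png

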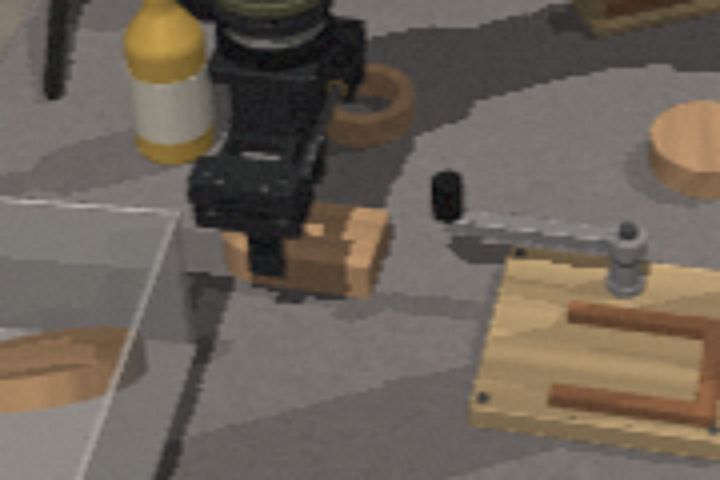

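The blank lies flat at crop (310,250), square end toward the jig, and the bar is open. I rise and measure it from above.

```bash
python3 -m creep '[{"grip":1,"tx":0,"ty":0,"tz":-3,"spin":0},{"grip":1,"tx":0,"ty":0,"tz":-3.5,"spin":0},{"grip":1,"tx":-1,"ty":0.5,"tz":-3.5,"spin":0},{"grip":1,"tx":-2,"ty":0.5,"tz":-3.5,"spin":0},{"grip":1,"tx":-2.5,"ty":0.5,"tz":-3,"spin":0},{"grip":1,"tx":-2,"ty":0,"tz":-2,"spin":0},{"grip":1,"tx":0,"ty":0,"tz":0,"spin":0},{"grip":1,"tx":0,"ty":0,"tz":0,"spin":0}]'
python3 - <<'E'
from h import *
s,c,p,d=wrist("w6"); print(s['tool_pos'],s['eef_rot'])
P,v,u=cloud(d,c); comps(P,.58,.76,.03,.25,.022,.034,'blank',100)
q=box(P,.58,.76,.03,.25,.022,.034)
for a in (0,): print(q.min(0),q.max(0))
comps(P,.4,.7,.05,.3,.055,.068,'bar',50);comps(P,.4,.7,.05,.3,.085,.1,'knob',50)
E
```

```text
clock: 14.5
tool_pos: [0.5932, 0.146, 0.2356]
eef_rot: [0.999, -0.036, 0.001, -0.001]
contact_force: [-0.1, 0.4, -0.6]
opening: 1.002
finger_force: 0.0
[0.59321614 0.1459989  0.2356391 ] [ 9.99358957e-01 -3.57749981e-02  1.17763564e-03 -6.60997016e-04]
blank 7662 c 667.4 133.9 size 60.1 110.0 ang 85.5 z 0.0266
blank 211 c 732.9 231.7 size 18.1 40.4 ang 57.7 z 0.0281
[0.61074078 0.10210199 0.02201547] [0.75485282 0.24999199 0.03391226]
bar 1130 c 504.0 149.9 size 13.9 82.5 ang 86.3 z 0.0601
knob 507 c 564.9 145.9 size 20.6 21.0 ang 9.2 z 0.0897
```

View pics/w6.png

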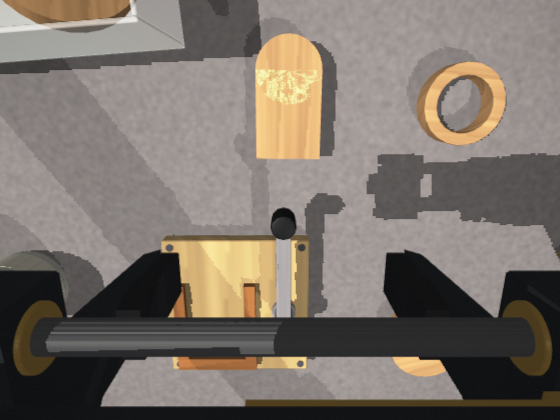

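The blank is flat at (0.667, 0.134), measures 110.0x60.1 mm, yaw -4.5°, with its round end at the top (288,35) pointing +x. The knob sits at the open stop. Now I pick it across its width.

```bash
python3 -m creep '[{"grip":1,"tx":2.5,"ty":0.2,"tz":0,"spin":0.4},{"grip":1,"tx":2.5,"ty":0.2,"tz":1,"spin":0},{"grip":1,"tx":2.5,"ty":0.2,"tz":2,"spin":0},{"grip":1,"tx":0,"ty":0,"tz":3,"spin":0},{"grip":1,"tx":0,"ty":0,"tz":3,"spin":0},{"grip":1,"tx":0,"ty":0,"tz":3,"spin":0},{"grip":1,"tx":0,"ty":0,"tz":0,"spin":0},{"grip":1,"tx":0,"ty":0,"tz":0,"spin":0}]'
```

```text
clock: 15.22
tool_pos: [0.6662, 0.1336, 0.1113]
eef_rot: [0.999, -0.039, -0.003, 0.001]
contact_force: [0.0, -0.9, 0.3]
opening: 0.999
finger_force: 0.0
```

```bash
python3 -m creep '[{"grip":1,"tx":0.1,"ty":0,"tz":2.5,"spin":0},{"grip":1,"tx":0,"ty":0,"tz":2.5,"spin":0},{"grip":1,"tx":0,"ty":0,"tz":2.5,"spin":0},{"grip":1,"tx":0,"ty":0,"tz":1.3,"spin":0},{"grip":1,"tx":0,"ty":0,"tz":0.9,"spin":0},{"grip":1,"tx":0,"ty":0,"tz":0,"spin":0},{"grip":1,"tx":0,"ty":0,"tz":0,"spin":0}]'
python3 -m creep '[{"grip":0.2,"tx":0,"ty":0,"tz":0,"spin":0},{"grip":0.2,"tx":0,"ty":0,"tz":0,"spin":0},{"grip":0.2,"tx":0,"ty":0,"tz":0,"spin":0},{"grip":0.2,"tx":0,"ty":0,"tz":0,"spin":0},{"grip":0.2,"tx":0,"ty":0,"tz":0,"spin":0}]' 25
```

```text
clock: 15.8
tool_pos: [0.6695, 0.134, 0.0184]
eef_rot: [0.999, -0.039, 0.001, -0.0]
contact_force: [0.5, -0.1, 0.8]
opening: 1.001
finger_force: 0.0
clock: 16.22
tool_pos: [0.6688, 0.1343, 0.0179]
eef_rot: [0.999, -0.039, 0.0, -0.0]
contact_force: [-1.2, 0.4, 1.6]
opening: 0.676
finger_force: 25.0
```

```bash
python3 -m creep '[{"grip":0.2,"tx":0,"ty":0,"tz":-1,"spin":0},{"grip":0.2,"tx":0,"ty":0,"tz":-2.5,"spin":0},{"grip":0.2,"tx":0,"ty":0,"tz":-3,"spin":0},{"grip":0.2,"tx":0,"ty":0,"tz":-3,"spin":0},{"grip":0.2,"tx":0,"ty":0,"tz":-2.5,"spin":0},{"grip":0.2,"tx":0,"ty":0,"tz":0,"spin":0}]' 25
python3 -m creep '[{"grip":0.2,"tx":-3.2,"ty":-1.11,"tz":0,"spin":0},{"grip":0.2,"tx":-3.2,"ty":-1.11,"tz":0,"spin":0},{"grip":0.2,"tx":-3.2,"ty":-1.11,"tz":0,"spin":0},{"grip":0.2,"tx":-3.2,"ty":-1.11,"tz":0,"spin":0},{"grip":0.2,"tx":-3.2,"ty":-1.11,"tz":0,"spin":0},{"grip":0.2,"tx":-3.2,"ty":-1.11,"tz":0,"spin":0},{"grip":0.2,"tx":-3.2,"ty":-1.11,"tz":0,"spin":-0.6},{"grip":0.2,"tx":0,"ty":0,"tz":0,"spin":0}]' 25
python3 - <<'E'
from h import *
from plant import optics
s,c,p,d=wrist("w7"); print(s['tool_pos'],s['eef_rot'])
P,v,u=cloud(d,c); comps(P,.36,.6,.1,.36,.01,.022,'plate',100);comps(P,.36,.6,.1,.36,.11,.16,'blank?',100)
p,d=optics.snapshot("side"); P,v,u=cloud(d,optics.get_calibration("side")); comps(P,.36,.6,.1,.36,.015,.035,'plate+cheeks');comps(P,.36,.6,.15,.36,.11,.155,'blank')
E
```

```text
clock: 16.72
tool_pos: [0.6721, 0.1339, 0.1438]
eef_rot: [0.999, -0.039, 0.005, -0.001]
contact_force: [1.6, 0.7, -0.5]
opening: 0.677
finger_force: 25.0
clock: 17.38
tool_pos: [0.4426, 0.2322, 0.1365]
eef_rot: [1.0, -0.03, -0.005, -0.0]
contact_force: [-1.1, 0.0, -0.8]
opening: 0.679
finger_force: 25.0
[0.44256651 0.23220494 0.13648597] [ 9.99530858e-01 -3.01455473e-02 -5.41032918e-03 -1.97408013e-04]
plate 19245 c 453.4 204.5 size 156.4 153.0 ang 86.1 z 0.0166
plate 528 c 482.3 126.4 size 4.7 84.2 ang 86.1 z 0.0164
blank? 5728 c 397.3 233.4 size 60.4 24.0 ang 87.0 z 0.1458
blank? 26034 c 454.1 231.6 size 78.3 76.3 ang 31.0 z 0.1454
plate+cheeks 2363 c 446.4 208.4 size 158.2 160.1 ang 86.3 z 0.0205
blank 615 c 436.7 242.4 size 111.7 65.1 ang 13.2 z 0.1395
```

```bash
python3 -m creep '[{"grip":0.2,"tx":0,"ty":0,"tz":0,"spin":0},{"grip":0.2,"tx":0.9,"ty":0.2,"tz":0,"spin":0.4},{"grip":0.2,"tx":0,"ty":0,"tz":2,"spin":0},{"grip":0.2,"tx":0,"ty":0,"tz":2,"spin":0},{"grip":0.2,"tx":0,"ty":0,"tz":1,"spin":0},{"grip":0.2,"tx":0,"ty":0,"tz":0,"spin":0},{"grip":0.2,"tx":0,"ty":0,"tz":0,"spin":0},{"grip":0.2,"tx":0,"ty":0,"tz":0,"spin":0}]' 25
python3 - <<'E'
from h import *
s,c,p,d=wrist("w8"); print(s['tool_pos'],s['eef_rot'])
P,v,u=cloud(d,c); comps(P,.36,.6,.1,.36,.01,.022,'plate',100)
z=s['tool_pos'][2]; comps(P,.36,.6,.1,.36,z+.002,z+.015,'blank?',100)
q=box(P,.36,.6,.1,.36,z+.004,z+.014); 
comps(P,.36,.6,.1,.36,.0235,.030,'cheeks',100)
E
```

```text
clock: 18.15
tool_pos: [0.461, 0.2262, 0.0878]
eef_rot: [0.999, -0.038, 0.001, -0.0]
contact_force: [0.4, 0.8, -0.8]
opening: 0.673
finger_force: 25.0
[0.46104172 0.22617611 0.08779133] [ 9.99276648e-01 -3.80221081e-02  7.00495941e-04 -9.93899735e-05]
plate 18528 c 485.5 213.7 size 134.0 90.2 ang 86.1 z 0.0166
blank? 5722 c 415.9 228.1 size 60.3 23.7 ang 85.6 z 0.0966
blank? 23860 c 472.7 225.5 size 78.4 75.9 ang 28.6 z 0.0966
blank? 433 c 557.4 147.1 size 17.9 6.1 ang 85.7 z 0.0904
cheeks 158 c 449.9 160.3 size 7.7 21.7 ang 51.6 z 0.0264
cheeks 319 c 467.4 269.0 size 7.2 36.7 ang 83.0 z 0.0257
```

View pics/w8.png

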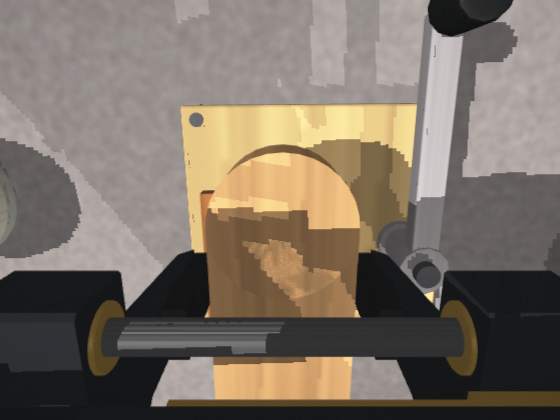

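The blank hangs above the nest, round end at (283,148) and the bar clear at (430,150). In this one view the blank centre is at (459.0, 224.8) and the nest at (449.5, 229.2) mm, so I shift by the difference, staying 0.5 mm off the stop.

```bash
python3 -m creep '[{"grip":0.2,"tx":-0.45,"ty":-0.2,"tz":0,"spin":-0.5},{"grip":0.2,"tx":-0.48,"ty":-0.2,"tz":0,"spin":0},{"grip":0.2,"tx":0,"ty":0,"tz":1.2,"spin":0},{"grip":0.2,"tx":0,"ty":0,"tz":1.2,"spin":0},{"grip":0.2,"tx":0,"ty":0,"tz":0.8,"spin":0},{"grip":0.2,"tx":0,"ty":0,"tz":0,"spin":0},{"grip":0.2,"tx":0,"ty":0,"tz":0,"spin":0},{"grip":0.2,"tx":0,"ty":0,"tz":0,"spin":0}]' 25
```

```text
clock: 18.87
tool_pos: [0.4512, 0.2312, 0.0557]
eef_rot: [0.999, -0.033, 0.0, -0.0]
contact_force: [-0.1, -0.1, -1.4]
opening: 0.677
finger_force: 25.0
```

```bash
cat > m.py <<'E'
from h import *
def go(name):
    s,c,p,d=wrist(name); print(s['tool_pos'].round(4),s['eef_rot'].round(4)); z=s['tool_pos'][2]
    P,v,u=cloud(d,c); comps(P,.36,.6,.1,.36,z+.002,z+.015,'blank',300)
    R=np.array([[np.cos(-.068),-np.sin(-.068)],[np.sin(-.068),np.cos(-.068)]]); J=P.copy(); J[:,:2]=(P[:,:2]-[.4499,.2295])@R
    pl=J[(abs(J[:,2]-.0167)<.004)]
    e=[pl[(abs(pl[:,0]-.06)<.004*k)&(abs(pl[:,1]-.03)<.06)] for k in (3,)]
    a=pl[(pl[:,1]>-.03)&(pl[:,1]<.04)&(pl[:,0]>.05)&(pl[:,0]<.1)]; b=pl[(pl[:,0]>.04)&(pl[:,0]<.075)&(pl[:,1]>.03)&(pl[:,1]<.08)]
    # edges per strip
    print('far edge (82):',np.median([a[abs(a[:,1]-t)<.003][:,0].max() for t in np.arange(-.03,.04,.006)])*1e3,'left edge (54):',np.median([b[abs(b[:,0]-t)<.003][:,1].max() for t in np.arange(.042,.075,.006)])*1e3)
    ch=J[(J[:,2]>.024)&(J[:,2]<.029)&(J[:,0]>-.06)&(J[:,0]<.034)]
    for t in np.arange(.005,.034,.006):
        k=ch[abs(ch[:,0]-t)<.003]; 
        for side in (1,-1):
            y=k[(k[:,1]*side>.025)&(k[:,1]*side<.05)][:,1]*side
            if len(y)>5: print('cheek',side,round(t,3),(np.percentile(y,[3,97])*1e3).round(1))
E
python3 -c "
import m; m.go('w9')"
```

```text
[0.4512 0.2312 0.0557] [ 9.995e-01 -3.310e-02  3.000e-04 -1.000e-04]
blank 5724 c 406.1 232.7 size 60.3 23.8 ang 86.1 z 0.0645
blank 23857 c 462.7 227.2 size 75.8 78.2 ang 53.3 z 0.0645
blank 11053 c 493.1 149.7 size 23.4 115.6 ang 83.1 z 0.06
far edge (82): 81.56078867074864 left edge (54): 53.41208120176876
cheek 1 0.005 [38.9 43.2]
cheek -1 0.005 [38.5 44.4]
cheek 1 0.011 [38.9 43. ]
cheek -1 0.011 [38.2 44.2]
cheek 1 0.017 [38.5 43.2]
cheek -1 0.017 [37.9 44.3]
cheek 1 0.023 [36.9 43.2]
cheek -1 0.023 [36.3 44.3]
cheek 1 0.029 [34.1 43.1]
cheek -1 0.029 [33.7 44.4]
```

```bash
python3 -m creep '[{"grip":0.2,"tx":0.07,"ty":0.08,"tz":0,"spin":0},{"grip":0.2,"tx":0,"ty":0,"tz":0.5,"spin":0},{"grip":0.2,"tx":0,"ty":0,"tz":0.5,"spin":0},{"grip":0.2,"tx":0,"ty":0,"tz":0.4,"spin":0},{"grip":0.2,"tx":0,"ty":0,"tz":0.3,"spin":0},{"grip":0.2,"tx":0,"ty":0,"tz":0.15,"spin":0},{"grip":0.2,"tx":0,"ty":0,"tz":0,"spin":0},{"grip":0.2,"tx":0,"ty":0,"tz":0,"spin":0}]' 25
```

```text
clock: 19.58
tool_pos: [0.4516, 0.2303, 0.0366]
eef_rot: [0.999, -0.033, -0.0, 0.0]
contact_force: [0.5, -0.1, -1.8]
opening: 0.674
finger_force: 25.0
```

```bash
python3 -m creep '[{"grip":0.2,"tx":0,"ty":0,"tz":0.1,"spin":0},{"grip":0.2,"tx":0,"ty":0,"tz":0,"spin":0},{"grip":0.45,"tx":0,"ty":0,"tz":0,"spin":0},{"grip":0.6,"tx":0,"ty":0,"tz":0,"spin":0},{"grip":0.6,"tx":0,"ty":0,"tz":0,"spin":0},{"grip":0.6,"tx":0,"ty":0,"tz":0,"spin":0}]'
python3 -m creep '[{"grip":0.6,"tx":0,"ty":0,"tz":-1,"spin":0},{"grip":0.6,"tx":0,"ty":0,"tz":-3,"spin":0},{"grip":0.6,"tx":-2,"ty":0,"tz":-3.5,"spin":0},{"grip":0.6,"tx":-2,"ty":0,"tz":-3.5,"spin":0},{"grip":0.6,"tx":-1,"ty":0,"tz":-3.5,"spin":0},{"grip":0.6,"tx":0,"ty":0,"tz":-3.5,"spin":0},{"grip":0.6,"tx":0,"ty":0,"tz":0,"spin":0},{"grip":0.6,"tx":0,"ty":0,"tz":0,"spin":0}]'
python3 - <<'E'
from h import *
s,c,p,d=wrist("w10"); print(s['tool_pos'],s['eef_rot'])
P,v,u=cloud(d,c); comps(P,.36,.6,.17,.36,.039,.055,'blank',100); comps(P,.36,.6,.1,.36,.01,.022,'plate',100)
R=np.array([[np.cos(-.068),-np.sin(-.068)],[np.sin(-.068),np.cos(-.068)]]); J=P.copy(); J[:,:2]=(P[:,:2]-[.4499,.2295])@R
for n,a,b in (('top',.040,.055),('cheek/stop',.024,.0285)):
    k=J[(J[:,2]>a)&(J[:,2]<b)&(abs(J[:,1])<.05)&(abs(J[:,0])<.072)]; print(n,(np.percentile(k[:,:2],[0.5,99.5],axis=0)*1e3).round(1).tolist(),k[:,2].mean())
E
```

```text
clock: 20.08
tool_pos: [0.4518, 0.2304, 0.0358]
eef_rot: [0.999, -0.033, 0.0, -0.0]
contact_force: [0.2, 0.6, 0.2]
opening: 0.8
finger_force: 0.0
clock: 20.75
tool_pos: [0.4025, 0.2344, 0.218]
eef_rot: [0.999, -0.033, 0.002, -0.002]
contact_force: [0.4, 0.6, -0.3]
opening: 0.798
finger_force: 0.0
[0.40247793 0.23436768 0.2180184 ] [ 0.99945563 -0.03289549  0.00190086 -0.00165054]
blank 8805 c 450.3 228.9 size 60.1 109.5 ang 86.2 z 0.0446
plate 14683 c 449.9 204.6 size 156.7 160.4 ang 86.2 z 0.0166
top [[-53.8, -30.2], [53.6, 29.0]] 0.044641035737383046
cheek/stop [[-71.3, -44.5], [31.9, 43.2]] 0.025658418068998205
```

View pics/w10.png

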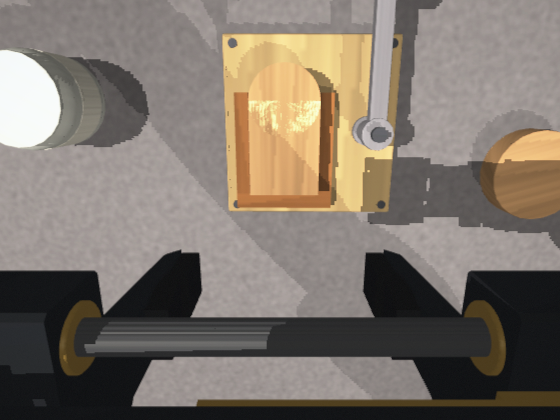

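The blank is seated: 60.1x109.5 mm, top height matching 46 mm after the camera's constant -1.4 mm, centred between the cheeks at (285,130), about 2.7 mm off the stop. Now back to the knob.

```bash
python3 -m creep '[{"grip":0.2,"tx":3.3,"ty":1.5,"tz":0,"spin":0},{"grip":0.2,"tx":3.3,"ty":1.5,"tz":0,"spin":0},{"grip":0.2,"tx":3.3,"ty":1.5,"tz":0,"spin":0},{"grip":0.2,"tx":3.3,"ty":1.5,"tz":0,"spin":0},{"grip":0.2,"tx":3.2,"ty":1.5,"tz":1,"spin":0},{"grip":0.2,"tx":0,"ty":0,"tz":3,"spin":0},{"grip":0.2,"tx":0,"ty":0,"tz":3,"spin":0},{"grip":0.2,"tx":0,"ty":0,"tz":0,"spin":0}]' 10
python3 -m creep '[{"grip":0.2,"tx":0,"ty":0,"tz":0,"spin":0},{"grip":0.2,"tx":0,"ty":0,"tz":0,"spin":0},{"grip":0.2,"tx":0,"ty":0,"tz":0,"spin":0}]' 10
```

```text
clock: 21.47
tool_pos: [0.5561, 0.1466, 0.1395]
eef_rot: [0.999, -0.034, -0.006, 0.001]
contact_force: [-1.5, -0.6, -0.2]
opening: 0.6
finger_force: 0.0
clock: 21.72
tool_pos: [0.5611, 0.1482, 0.1471]
eef_rot: [0.999, -0.033, 0.001, -0.0]
contact_force: [0.1, -1.2, 1.3]
opening: 0.6
finger_force: 0.0
```

```bash
python3 -m creep '[{"grip":0.2,"tx":0.3,"ty":0.2,"tz":2.5,"spin":0},{"grip":0.2,"tx":0,"ty":0,"tz":2.5,"spin":0},{"grip":0.2,"tx":0,"ty":0,"tz":1.6,"spin":0},{"grip":0.2,"tx":0,"ty":0,"tz":1,"spin":0},{"grip":0.2,"tx":0,"ty":0,"tz":0,"spin":0},{"grip":0.2,"tx":0,"ty":0,"tz":0,"spin":0}]' 10
python3 -m creep '[{"grip":-0.4,"tx":0,"ty":0,"tz":0,"spin":0},{"grip":-0.8,"tx":0,"ty":0,"tz":0,"spin":0},{"grip":-0.8,"tx":0,"ty":0,"tz":0,"spin":0},{"grip":-0.8,"tx":0,"ty":0,"tz":0,"spin":0},{"grip":-0.8,"tx":0,"ty":0,"tz":0,"spin":0},{"grip":-0.8,"tx":0,"ty":0,"tz":0,"spin":0}]' 10
```

```text
clock: 22.22
tool_pos: [0.5639, 0.1459, 0.0707]
eef_rot: [0.999, -0.033, 0.001, -0.0]
contact_force: [-0.1, -0.2, -0.0]
opening: 0.6
finger_force: 0.0
clock: 22.72
tool_pos: [0.5638, 0.1474, 0.0703]
eef_rot: [0.999, -0.033, 0.001, -0.001]
contact_force: [0.7, 3.7, 2.2]
opening: 0.244
finger_force: 10.0
```

Gripped. Now the reverse arc: tool -y, spin negative.

```bash
python3 -m creep '[{"grip":-0.8,"tx":-0.066,"ty":-1.253,"tz":0,"spin":-6},{"grip":-0.8,"tx":-0.066,"ty":-1.253,"tz":0,"spin":-6},{"grip":-0.8,"tx":-0.066,"ty":-1.253,"tz":0,"spin":-6},{"grip":-0.8,"tx":-0.066,"ty":-1.253,"tz":0,"spin":-6},{"grip":-0.8,"tx":-0.066,"ty":-1.253,"tz":0,"spin":-6},{"grip":-0.8,"tx":-0.066,"ty":-1.253,"tz":0,"spin":-6},{"grip":-0.8,"tx":-0.066,"ty":-1.253,"tz":0,"spin":-6},{"grip":-0.8,"tx":0,"ty":0,"tz":0,"spin":0}]' 15
```

```text
clock: 23.38
tool_pos: [0.5377, 0.2308, 0.0703]
eef_rot: [0.944, 0.33, 0.001, -0.001]
contact_force: [2.1, 2.5, 0.4]
opening: 0.243
finger_force: 15.0
```

```bash
python3 -m creep '[{"grip":-0.8,"tx":-0.066,"ty":-1.253,"tz":0,"spin":-6},{"grip":-0.8,"tx":-0.066,"ty":-1.253,"tz":0,"spin":-6},{"grip":-0.8,"tx":-0.066,"ty":-1.253,"tz":0,"spin":-6},{"grip":-0.8,"tx":-0.066,"ty":-1.253,"tz":0,"spin":-6},{"grip":-0.8,"tx":-0.066,"ty":-1.253,"tz":0,"spin":-6},{"grip":-0.8,"tx":-0.066,"ty":-1.253,"tz":0,"spin":-6},{"grip":-0.8,"tx":-0.066,"ty":-1.253,"tz":0,"spin":-6},{"grip":-0.8,"tx":0,"ty":0,"tz":0,"spin":0}]' 15
python3 -m creep '[{"grip":-0.8,"tx":-0.03,"ty":-0.5,"tz":0,"spin":-3},{"grip":-0.8,"tx":-0.03,"ty":-0.5,"tz":0,"spin":-2},{"grip":-0.8,"tx":0,"ty":-0.3,"tz":0,"spin":0},{"grip":-0.8,"tx":0,"ty":0,"tz":0,"spin":0},{"grip":-0.8,"tx":0,"ty":0,"tz":0,"spin":0}]' 15
```

```text
clock: 24.05
tool_pos: [0.4635, 0.2742, 0.0703]
eef_rot: [0.764, 0.646, 0.002, -0.001]
contact_force: [1.1, 5.9, 0.9]
opening: 0.243
finger_force: 15.0
clock: 24.47
tool_pos: [0.4532, 0.2753, 0.0703]
eef_rot: [0.737, 0.676, 0.003, -0.0]
contact_force: [1.1, 6.7, 2.7]
opening: 0.244
finger_force: 15.0
```

```bash
python3 -m creep '[{"grip":-0.8,"tx":-0.1,"ty":-0.3,"tz":0,"spin":0},{"grip":-0.8,"tx":0,"ty":-0.3,"tz":0,"spin":0},{"grip":-0.8,"tx":0,"ty":-0.2,"tz":0,"spin":0},{"grip":-0.8,"tx":0,"ty":0,"tz":0,"spin":0}]' 15
python3 -m creep '[{"grip":-0.8,"tx":0,"ty":-0.2,"tz":0,"spin":0},{"grip":-0.8,"tx":0,"ty":-0.1,"tz":0,"spin":0},{"grip":-0.8,"tx":0,"ty":0,"tz":0,"spin":0}]' 15
```

```text
clock: 24.8
tool_pos: [0.4519, 0.2754, 0.0704]
eef_rot: [0.738, 0.674, 0.008, 0.002]
contact_force: [12.4, 5.9, -9.4]
opening: 0.242
finger_force: 15.1
clock: 25.05
tool_pos: [0.4518, 0.2755, 0.0705]
eef_rot: [0.739, 0.674, 0.01, 0.004]
contact_force: [18.2, 5.2, -12.4]
opening: 0.243
finger_force: 15.2
```

At the closed stop. Release, lift straight up, back away and check.

```bash
python3 -m creep '[{"grip":0.2,"tx":0,"ty":0,"tz":0,"spin":0},{"grip":0.2,"tx":0,"ty":0,"tz":0,"spin":0},{"grip":0.2,"tx":0,"ty":0,"tz":0,"spin":0},{"grip":0.2,"tx":0,"ty":0,"tz":-2,"spin":0},{"grip":0.2,"tx":0,"ty":0,"tz":-4,"spin":0},{"grip":0.2,"tx":-3,"ty":0,"tz":-4,"spin":0},{"grip":0.2,"tx":-3,"ty":0,"tz":-4,"spin":0},{"grip":0.2,"tx":-3,"ty":0,"tz":-3,"spin":0}]'
python3 -m creep '[{"grip":0.2,"tx":0,"ty":0,"tz":0,"spin":0},{"grip":0.2,"tx":0,"ty":0,"tz":0,"spin":0},{"grip":0.2,"tx":0,"ty":0,"tz":0,"spin":0},{"grip":0.2,"tx":0,"ty":0,"tz":0,"spin":0}]'
python3 - <<'E'
from h import *
from plant import optics
s,c,p,d=wrist("w11"); print(s['tool_pos'],s['eef_rot'])
P,v,u=cloud(d,c); R=np.array([[np.cos(-.068),-np.sin(-.068)],[np.sin(-.068),np.cos(-.068)]]); J=P.copy(); J[:,:2]=(P[:,:2]-[.4496,.2293])@R
print('jig frame'); comps(J,-.1,.15,-.12,.1,.085,.1,'knob');comps(J,-.1,.15,-.12,.1,.054,.066,'bar');comps(J,-.1,.1,-.05,.05,.039,.048,'top');comps(J,-.1,.1,-.12,.1,.01,.022,'plate')
k=J[(J[:,2]>.040)&(J[:,2]<.048)&(abs(J[:,1])<.034)&(abs(J[:,0])<.066)]; print((np.percentile(k[:,:2],[0.5,99.5],axis=0)*1e3).round(1).tolist())
p,d=optics.snapshot("scene");P,v,u=cloud(d,optics.get_calibration("scene")); comps(P,.36,.62,-.4,-.15,.06,.08,'board',20)
E
```

```text
clock: 25.72
tool_pos: [0.4326, 0.192, 0.2272]
eef_rot: [0.737, 0.676, -0.001, -0.0]
contact_force: [0.8, -0.8, 0.2]
opening: 0.601
finger_force: 0.0
clock: 26.05
tool_pos: [0.4325, 0.1939, 0.2247]
eef_rot: [0.736, 0.677, -0.001, -0.001]
contact_force: [-0.1, -0.3, -0.7]
opening: 0.599
finger_force: 0.0
[0.4325226  0.19393079 0.22467999] [ 7.36131224e-01  6.76837423e-01 -1.26676198e-03 -5.65800843e-04]
jig frame
knob 726 c 0.0 44.9 size 20.7 21.2 ang 45.5 z 0.0897
bar 2492 c 0.5 -25.6 size 124.1 24.7 ang 89.5 z 0.0602
top 3795 c -30.4 0.1 size 59.6 47.1 ang 89.4 z 0.0446
top 3333 c 32.3 0.3 size 47.4 59.6 ang 0.2 z 0.0446
plate 4948 c -42.4 -23.7 size 71.0 155.8 ang 0.0 z 0.0165
plate 129 c -32.0 31.0 size 50.1 3.4 ang 2.4 z 0.0167
plate 7946 c 46.5 -23.9 size 72.3 156.2 ang 0.0 z 0.0165
[[-53.4, -29.3], [54.1, 29.8]]
board 24 c 416.2 -222.8 size 12.9 24.3 ang 13.8 z 0.0689
board 34 c 437.4 -337.5 size 26.1 28.7 ang 0.7 z 0.0693
board 21 c 442.2 -211.9 size 17.0 22.4 ang 15.2 z 0.0685
board 30 c 458.3 -196.3 size 38.6 12.4 ang 63.2 z 0.0683
board 25 c 470.8 -202.9 size 20.1 11.8 ang 31.5 z 0.0678
board 22 c 504.5 -305.4 size 6.1 27.4 ang 7.4 z 0.0686
board 29 c 536.4 -290.3 size 15.0 28.1 ang 36.7 z 0.0684
```

View pics/w11.png

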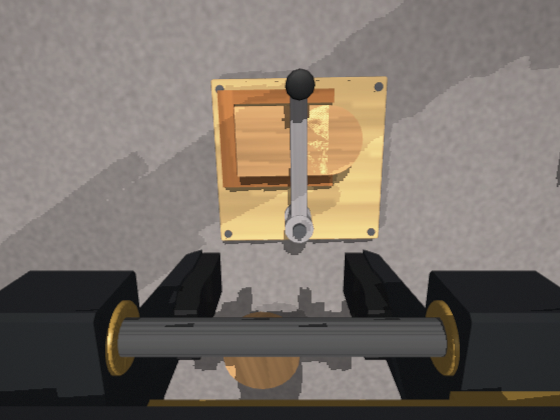

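The bar lies straight across the blank, with the knob at jig (0.0, 44.9) mm. The blank is centred and square between the cheeks, its round end toward the open end at (360,140). The boards are still in the rack, so I hand in.

```bash
python3 -c "
from plant import workorder; print(workorder.finish_job())"
```

```text
the job is handed in; nothing more can be done
None
```

The job is handed in at about 26 s: the blank lies flat and centred in the jig, about 2–3 mm from the stop with its round end at the open end, the handle is fully closed across it, and I saw nothing else moved.

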